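Set the flywheel to its timing mark and lock it with the timing pin

TASK

Turn the steel flywheel by its rim until the engraved line on the rim stands exactly opposite the fixed pointer, and let go of it. Then take the timing pin from its wooden stand, put it through the hole in the flywheel and press it down into the base until you feel the stop at the bottom of the bore, wherever that is; seat it there with a steady push of 10 to 20 N for a second, and let go. Never press the pin with 30 N or more, and leave the other things on the bench alone.

Things in the scene. Friction and masses are not known exactly. Their poses are not given: they have to be found in the camera images.
- engine_base: grey plate, 200 x 170 x 20 mm, fixed, on 8 mm feet. Origin on the wheel's axis, 8 mm above the bench; z up, x from axis to pointer. 38 mm along +x is the 11.5 mm wide bore for the pin. Two spring balls in its wall hold the pin (drag 2 to 5 N over the last 9 mm); at the bottom a hard stop, set differently each time, ends the pin's way with its collar 0.5 to 5.5 mm above the wheel's plate
- axis (a point): point on the vertical axis of the flywheel, level with the rim's top, 62 mm above the bench. The rim is an upright ring, radius 60 to 70 mm, from 30 to 62 mm above the bench, to be pinched from above; inside it spokes and pin plate have their tops 38 mm above the bench, the hub (30 mm across) 50 mm. The wheel turns without end stops against friction (0.3 N m: 5 N at the rim) and stays as left
- pointer (a point): tip of the fixed steel pointer, 73.5 mm from the axis along the base's +x, 3.5 mm outside the rim; its post behind it (74 to 98 mm from the axis) is as high as the rim
- mark (a point): middle of the engraved dark line (3 mm wide, radial) on the top face of the flywheel's rim, 65 mm from the axis, 62 mm above the bench. The line also runs down the outside of the rim. It is set when it lies on the line from the axis to the pointer
- wheel_hole (a point): centre of the upper mouth of the flywheel's pin hole, 38 mm above the bench, 38 mm from the axis, on the same radius as the mark, in the wide flat plate that replaces one of the six spokes; 11.5 mm wide, slightly chamfered, goes through the 8 mm plate. With the mark at the pointer it lies over the base's bore.
- seat (a point): fixed point of the base 38 mm from the axis along +x, 38 mm above the bench, level with the top of the wheel's pin plate: with the pin home, the centre of the underside of its collar is 0.5 to 5.5 mm above this point, depending on the hidden stop
- pin_stand: fixed wooden block, 46 x 46 x 34 mm, on 8 mm feet, with one 13 mm wide, 28 mm deep hole in the middle of its top, in which the pin stands upright; origin at the centre of the block's underside
- stand_top (a point): centre of the top face of the wooden stand, 42 mm above the bench, on which the pin's collar rests at the start
- pin_handle (a point): steel timing pin, 72 mm long, loose, upright, 80 g: this point is the middle of its round handle (14 mm across, from 4 mm to 48 mm above the collar's underside), 26 mm above the collar's underside
- pin_collar (a point): centre of the underside of the pin's collar (22 mm across, 4 mm thick); below it the shank, 10 mm across, is 24 mm long, its last 6 mm tapering to 5.6 mm
- weight_a: ground steel weight, 30 x 50 x 31 mm, bystander near the stand
- glue_bottle: small white glue bottle, 34 mm across, 92 mm tall, bystander behind the base
- screwdriver: yellow-handled screwdriver, 172 mm, bystander left of the base
- flywheel: the steel flywheel itself (rim, six arms, hub), 140 mm across; its origin lies on the axis at the rim's lower edge, 30 mm above the bench; its x axis points to the mark

How it is judged:
By the outcome, as a careful person would: the job done as asked, in the order asked, and still so for the second after the job is handed in, with the robot touching nothing.
It also fails if it takes over 72 s, if anything falls off the work surface, if the arm or the gripper's body presses on something with over 40 N, if the wrist force passes 120 N, or if a joint passes its speed limit or range.

ROBOT

A 7-joint arm with a two-finger parallel gripper is mounted at the origin on a cart in front of the work surface, level with it; the furniture and walls round the work are solid. World frame = base frame: x ahead of the robot, y to its left, z up, the work surface at z = 0. Lengths are in m, angles in rad, forces in N, time in s.
With the tool pointing down it reaches from about 0.35 to 0.9 m from the base axis. Payload 7.2 kg.
Tool frame: the origin (TCP) lies midway between the tips of the shut fingers; the grasp point (between the pads) lies 19 mm behind it; z points along the fingers, y is the line along which they close (so a half turn about z gives the same grasp; the last joint's range is limited). The gripper opens to 88 mm and grips with 3 to 60 N. Pads are 20 mm wide; open, the fingers measure 115 mm over their backs; the gripper's body (75 mm by 178 mm) begins 61 mm behind the grasp point.
Start: joints at [-1.31, 0.411, -0.013, 1.596, 0.006, 1.134, -0.082], TCP at [0.202, 0.592, 0.192] pointing down, gripper open.
Joint ranges: [-2.95, 2.95], [-0.29, 1.99], [-1.47, 1.44], [0.14, 2.54], [-1.03, 4.17], [0.13, 1.85], [-2.86, 2.86]. Speed limits (rad/s): [2.39, 2.39, 3.01, 3.01, 3.14, 3.14, 3.14].

INTERFACE

Orientations are given as a 3x3 rotation matrix whose columns are the frame's x, y, z axes.
In Python, from bench import arm gives the robot as it stands.
- The arm moves only by the tool servo_tool, never from a script. Its argument "plan" is one flat list of numbers, 4 for each row, row after row: the shift along the tool's x, y, z in m, then the turn about the tool's z in degrees. A call has 1 to 8 rows; each row is the pose to reach, as a shift and turn from the pose commanded when the call began, along the tool's axes at that moment; what a row does not reach only later rows make up. A row lasts 1/10 s, in which the tool goes at most 50 mm and 8.59 degrees, less where a joint would pass 70% of its speed; a pose out of reach is approached as far as the arm can. A call with a gripper value outside its range is refused whole. "hand" is the closure, from -1 (fully open) to 1 (shut), so that 0 is half open, set as the call begins (left out, the last holds). The fingers move at their own pace and stop on an object; "squeeze" is the grip in N (left out, the last holds). Time passes only in rows, so rows that repeat a pose let the fingers close. It gives the time, the measured TCP pose, the force, the opening and the grip force at its end, in the units of the state.
- arm.state(): the state, without advancing time (a new reading comes with each control period).
- arm.snapshot(name): name is "scene" or "top" or "wrist"; returns a dict with "frame" (420x560x3 uint8, red, green, blue), "K" (3x3 intrinsics, pixels), "R" (3x3) and "t" (3): a world point X has camera coordinates R X + t. Camera axes: x right, y down, z forward; pixel columns grow to the right and rows downward; lengths in m; the calibration is good to about 2 mm. A picture is of the moment at which its call begins. There is no depth.
- arm.job_done(): hands the job in; it is judged then, once.
Trained networks look in the newest picture that a camera, given by its name, has taken for a name from the list of things; names that differ only in an ending like _2 or _b are one class to them, and where a whole thing is asked for, a point or a joint stands for the part that bears it (a point fixed in the world has none). Each returns a list of dicts, best first, with "score" (0 to 1); they miss things now and then, are a little off and sometimes report something else, mostly with a low value. They report only what shows in the picture. A call takes as long as a camera call.
- arm.find_in(label, camera): "bbox" ([left, top, width, height] in pixels, round what is visible of it).
- arm.outline_of(label, camera): "mask" (420x560 bool, what is visible of it) and "bbox" ([left, top, width, height] in pixels, round what is visible of it).
- arm.landmark_of(label, camera): "point" ([column, row] in pixels: a listed point, or the origin of a listed thing).
The state is a dict: "time_s": time; "joint_positions": joint angles; "joint_velocities": joint speeds; "joint_torque": joint torques, N m; "tool_pos": TCP position; "tcp_rot": TCP orientation; "contact_force": force on the tool from outside, world axes, zero at the start; "moment": the same for the moment, N m; "finger_gap": finger opening in m; "finger_force": force on a finger pad.
Only numpy, scipy, OpenCV 4.12 (cv2) and the standard library are available. Lean on these libraries where they do the work, as an engineer would, in place of code of your own. Each camera call takes 0.05 s, during which the arm holds its last target. There are 200 camera calls.

## Working session

There is one attempt and no reset: what is moved stays moved. The work goes in short steps, Python scripts to look and compute and a tool call to move; the robot and the scene stay as the last step left them, time stands still between calls to the robot, and variables do not carry over. Pictures are saved under pics/ and viewed, at most 10 in all, crops included, and the job is handed in when it is done.

Besides the shell and the picture viewer there is one more tool, called after "Emit:" in YAML: its name, and indented under it one key for each argument. servo_tool: Moves the arm, as the interface text tells. Its arguments: {"type":"object","properties":{"plan":{"type":"array","items":{"type":"number"}},"hand":{"type":"number"},"squeeze":{"type":"number"}},"required":["plan"]}

```bash
mkdir -p pics
cat > h.py <<'E'
import numpy as np, cv2
from bench import arm
def ray(s,p):
    K,R,t=map(np.array,(s["K"],s["R"],s["t"]))
    d=R.T@np.linalg.inv(K)@np.array([p[0],p[1],1.]); return -R.T@t,d
def onz(s,p,z):
    c,d=ray(s,p); return c+d*(z-c[2])/d[2]
def save(s,n,box=None,k=1):
    f=s["frame"][:,:,::-1]
    if box: f=f[box[1]:box[3],box[0]:box[2]]
    cv2.imwrite("pics/"+n,cv2.resize(f,None,fx=k,fy=k,interpolation=cv2.INTER_CUBIC))
Z=dict(axis=.062,pointer=.062,mark=.062,wheel_hole=.038,seat=.038,stand_top=.042,pin_handle=.068,pin_collar=.042,weight_a=0.0155,glue_bottle=.0,screwdriver=.01,engine_base=.008,pin_stand=.008,flywheel=.03)
def look(cam,names):
    s=arm.snapshot(cam)
    for n in names:
        for r in arm.landmark_of(n,cam)[:2]:
            print(cam,n,round(r["score"],2),np.round(r["point"]),np.round(onz(s,r["point"],Z[n]),4))
    return s
E
python3 - <<'E'
from h import *
for c in("top","scene"):
    s=look(c,list(Z)); save(s,c+"0.png")
    print(np.round(-np.array(s["R"]).T@s["t"],3))
st=arm.state(); print(st["tool_pos"],st["tcp_rot"],st["time_s"],st["finger_gap"])
E
```

```text
top axis 0.75 [271. 253.] [0.5277 0.218  0.062 ]
top pointer 0.75 [281. 229.] [0.5946 0.1916 0.062 ]
top pointer 0.35 [373. 215.] [ 0.6398 -0.0637  0.062 ]
top mark 0.65 [267. 233.] [0.5805 0.231  0.062 ]
top wheel_hole 0.75 [276. 237.] [0.5697 0.2075 0.038 ]
top wheel_hole 0.74 [268. 238.] [0.5666 0.229  0.038 ]
top seat 0.91 [277. 239.] [0.5647 0.204  0.038 ]
top stand_top 0.66 [373. 215.] [ 0.6399 -0.0664  0.042 ]
top pin_handle 0.52 [371. 217.] [ 0.6344 -0.0569  0.068 ]
top weight_a 0.48 [393. 231.] [ 0.5968 -0.1334  0.0155]
top glue_bottle 0.56 [310. 162.] [0.7947 0.1118 0.    ]
top glue_bottle 0.53 [369. 217.] [ 0.6363 -0.066   0.    ]
top screwdriver 0.54 [176. 223.] [0.6035 0.4977 0.01  ]
top screwdriver 0.2 [371. 219.] [ 0.6288 -0.0687  0.01  ]
top engine_base 0.9 [276. 250.] [0.5321 0.2056 0.008 ]
top pin_stand 0.51 [371. 213.] [ 0.6477 -0.0703  0.008 ]
top flywheel 0.93 [279. 252.] [0.5268 0.1968 0.03  ]
[0.601 0.185 1.192]
scene axis 0.89 [232. 244.] [0.5245 0.2122 0.062 ]
scene axis 0.69 [246. 241.] [0.5486 0.1942 0.062 ]
scene pointer 0.63 [255. 233.] [0.5845 0.1943 0.0
[... 554 characters left out ...]
0.0155]
scene glue_bottle 0.87 [326. 222.] [0.7978 0.1236 0.    ]
scene glue_bottle 0.68 [230. 245.] [0.5874 0.2688 0.    ]
scene screwdriver 0.76 [169. 208.] [0.623  0.5003 0.01  ]
scene engine_base 0.95 [236. 262.] [0.5336 0.2127 0.008 ]
scene pin_stand 0.73 [374. 280.] [ 0.6372 -0.0616  0.008 ]
scene pin_stand 0.27 [235. 244.] [0.5875 0.2538 0.008 ]
scene flywheel 0.74 [236. 253.] [0.5369 0.2125 0.03  ]
scene flywheel 0.46 [234. 241.] [0.5719 0.2439 0.03  ]
[ 0.02  -0.209  0.528]
[0.20182742 0.59155309 0.19195385] [[-9.46448330e-01  3.22855320e-01  2.49627268e-05]
 [ 3.22855321e-01  9.46448327e-01  7.81432671e-05]
 [ 1.60303849e-06  8.20179138e-05 -9.99999997e-01]] 1.5 0.08816272589784528
```

View pictures.

```bash
python3 -c "
import cv2
a=cv2.imread('pics/top0.png');cv2.imwrite('pics/t0c.png',cv2.resize(a[140:300,150:420],None,fx=2.9,fy=2.9,interpolation=2))"
```

```text
(no output)
```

View pics/t0c.png

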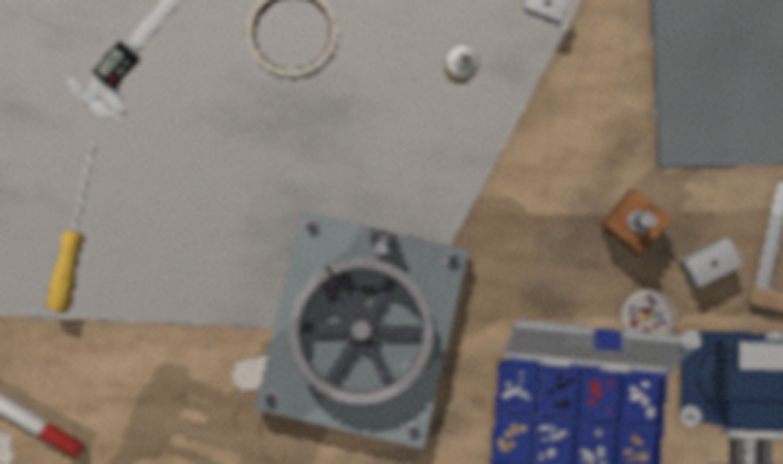

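View pics/scene0.png

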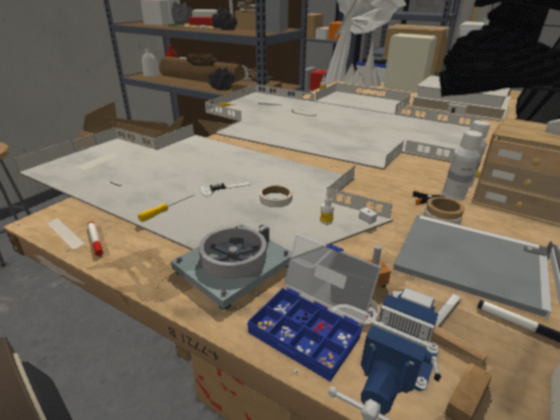

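Emit:
servo_tool:
  plan: [-0.05, -0.03, -0.015, -5, -0.1, -0.06, -0.03, -10, -0.14, -0.09, -0.045, -16, -0.18, -0.115, -0.06, -22, -0.22, -0.14, -0.07, -28, -0.26, -0.165, -0.08, -34, -0.3, -0.19, -0.09, -39, -0.34, -0.215, -0.1, -39]
  hand: 0
  squeeze: 40

```text
time_s: 2.3
tool_pos: [0.4461, 0.2877, 0.2897]
tcp_rot: [[-0.938, -0.348, 0.001], [-0.348, 0.938, 0.001], [-0.001, 0.0, -1.0]]
contact_force: [1.4, 0.6, -1.2]
finger_gap: 0.044
finger_force: 0.0
```

Run:
```python
from h import *
s=look("wrist",["axis","pointer","mark","wheel_hole","seat","engine_base","flywheel"]); save(s,"w1.png")
print(s["R"],-np.array(s["R"]).T@s["t"])
st=arm.state(); print(st["tool_pos"],st["tcp_rot"],st["time_s"],st["finger_gap"],st["joint_positions"])
```

```text
wrist axis 0.72 [214. 208.] [0.5259 0.2101 0.062 ]
wrist pointer 0.59 [192. 248.] [0.5985 0.198  0.062 ]
wrist pointer 0.27 [ 31. 210.] [ 0.6214 -0.0374  0.062 ]
wrist mark 0.94 [225. 250.] [0.585  0.2455 0.062 ]
wrist wheel_hole 0.6 [226. 226.] [0.5571 0.2342 0.038 ]
wrist seat 0.74 [206. 222.] [0.5621 0.2036 0.038 ]
wrist seat 0.41 [215. 206.] [0.5315 0.2089 0.038 ]
wrist engine_base 0.83 [221. 196.] [0.5232 0.2101 0.008 ]
wrist flywheel 0.88 [217. 200.] [0.5253 0.2079 0.03  ]
[[-0.3483387   0.93736822  0.0009836 ]
 [ 0.89327779  0.3316357   0.3034346 ]
 [ 0.28410375  0.10657664 -0.95285176]] [0.36701338 0.25861012 0.48352853]
[0.44388842 0.29084392 0.28846594] [[-9.37802127e-01 -3.47169272e-01 -8.16589120e-04]
 [-3.47169352e-01  9.37802452e-01 -4.69590768e-05]
 [ 7.82102027e-04  2.39456393e-04 -9.99999665e-01]] 2.7 0.043892823256502324 [-0.73281222  0.1775806   0.07273762  1.68784282 -0.01389658  1.27732916
  1.26816178]
```

View pics/w1.png

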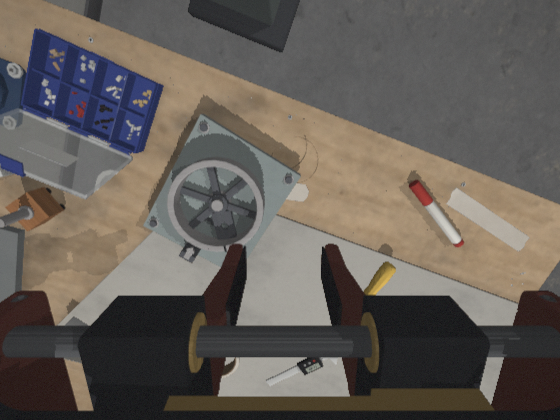

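Emit:
servo_tool:
  plan: [-0.033, -0.025, 0.02, 0, -0.065, -0.05, 0.04, 0, -0.1, -0.073, 0.06, 0, -0.13, -0.097, 0.078, 0, -0.13, -0.097, 0.078, 0, -0.13, -0.097, 0.078, 0, -0.13, -0.097, 0.078, 0]

```text
time_s: 3.4
tool_pos: [0.5995, 0.2451, 0.2112]
tcp_rot: [[-0.938, -0.347, -0.0], [-0.347, 0.938, 0.001], [0.0, 0.001, -1.0]]
contact_force: [0.3, -0.1, -0.0]
finger_gap: 0.0439
finger_force: 0.0
```

Run:
```python
from h import *
s=look("wrist",["axis","pointer","mark","wheel_hole","seat","engine_base","flywheel"]); save(s,"w2.png",(80,0,480,300),2)
np.savez("w2.npz",**s)
st=arm.state(); print(st["tool_pos"],st["tcp_rot"],st["time_s"])
```

```text
wrist axis 0.64 [278. 115.] [0.5252 0.2119 0.062 ]
wrist pointer 0.33 [ 47. 126.] [ 0.6225 -0.0191  0.062 ]
wrist mark 0.76 [283. 174.] [0.5833 0.2396 0.062 ]
wrist mark 0.46 [277. 114.] [0.5251 0.2105 0.062 ]
wrist wheel_hole 0.76 [281. 147.] [0.5583 0.2277 0.038 ]
wrist seat 0.58 [262. 145.] [0.5639 0.2051 0.038 ]
wrist seat 0.36 [155. 272.] [0.7743 0.1261 0.038 ]
wrist engine_base 0.87 [279. 112.] [0.5218 0.2109 0.008 ]
wrist engine_base 0.47 [157. 271.] [0.7922 0.1207 0.008 ]
wrist flywheel 0.76 [278. 114.] [0.5248 0.212  0.03  ]
[0.60034611 0.24357512 0.21136405] [[-9.38565042e-01 -3.45101885e-01  5.91644821e-04]
 [-3.45101613e-01  9.38565187e-01  5.15893623e-04]
 [-7.33333093e-04  2.80022138e-04 -9.99999692e-01]] 3.8
```

View pics/w2.png

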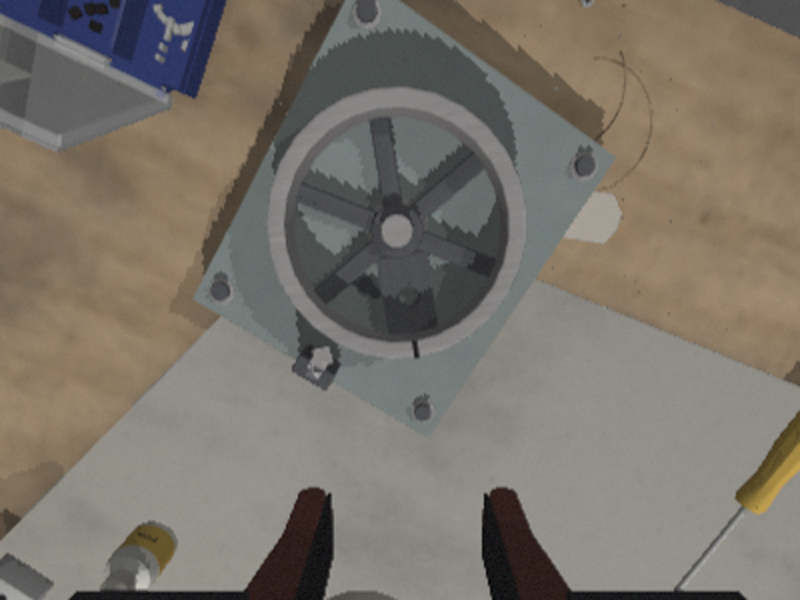

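Run:
```python
from h import *
s=np.load("w2.npz")
P=lambda c,z:onz(s,(80+c[0]/2-.25,c[1]/2-.25),z)[:2]
B,L,R=[P(c,.028) for c in((430,437),(195,298),(613,157))]
print("corners",B,L,R, np.linalg.norm(B-L),np.linalg.norm(B-R),"centre",(L+R)/2)
d=L-B; e=B-R; print("yaw", np.degrees(np.arctan2(e[1],e[0])), np.degrees(np.arctan2(d[0],-d[1])*-1), )
m=P((416,348),.062); h=P((397,230),.05); p=P((321,350),.062); print("mark",m,"hub",h,"ptr",p)
rim=np.array([P(c,.062) for c in((268,230),(525,230),(395,88),(400,357))]);
from scipy.optimize import least_squares
r=least_squares(lambda q:np.hypot(*(rim-q[:2]).T)-q[2],[.525,.212,.07]); print("rim",r.x)
for a in(h,r.x[:2]): print(np.degrees(np.arctan2(*(m-a)[::-1])),np.degrees(np.arctan2(*(p-a)[::-1])),np.hypot(*(m-a)),np.hypot(*(p-a)))
```

```text
corners [0.63943553 0.27662493] [0.60532132 0.10992012] [0.44485988 0.31395133] 0.17015954334217395 0.19812355877550228 centre [0.5250906  0.21193573]
yaw -10.859404468875724 11.56524344071101
mark [0.58134625 0.24443611] hub [0.52494138 0.21213913] ptr [0.60123822 0.1940699 ]
rim [0.52539308 0.21222671 0.06898523]
29.79511250639395 -13.323763384916138 0.06499696623253341 0.07840730154241295
29.926854463248546 -13.462851710047902 0.06456162596966411 0.07798816912464697
```

Emit:
servo_tool:
  plan: [0.03, 0.02, 0.02, -5, 0.062, 0.04, 0.05, -10, 0.0927, 0.0604, 0.085, -10, 0.0927, 0.0604, 0.12, -10, 0.0927, 0.0604, 0.12, -10, 0.0927, 0.0604, 0.12, -10, 0.0927, 0.0604, 0.12, -10]

```text
time_s: 4.5
tool_pos: [0.4947, 0.2683, 0.0928]
tcp_rot: [[-0.865, -0.501, 0.003], [-0.501, 0.865, 0.001], [-0.003, -0.0, -1.0]]
contact_force: [0.1, -0.4, -0.1]
finger_gap: 0.0442
finger_force: 0.0
```

Emit:
servo_tool:
  plan: [0.001, 0, 0.02, 0, 0.001, 0, 0.04, 0, 0.001, 0, 0.05, 0, 0.001, 0, 0.051, 0, 0.001, 0, 0.051, 0]

```text
time_s: 5.0
tool_pos: [0.4927, 0.2676, 0.0407]
tcp_rot: [[-0.865, -0.502, 0.001], [-0.502, 0.865, 0.001], [-0.001, -0.0, -1.0]]
contact_force: [-0.0, -0.7, 0.7]
finger_gap: 0.0441
finger_force: 0.0
```

Emit:
servo_tool:
  plan: [0, 0, 0, 0, 0, 0, 0, 0, 0, 0, 0, 0, 0, 0, 0, 0, 0, 0, 0, 0, 0, 0, 0, 0]
  hand: 1

```text
time_s: 5.6
tool_pos: [0.4918, 0.2675, 0.0399]
tcp_rot: [[-0.865, -0.502, 0.0], [-0.502, 0.865, 0.0], [-0.0, 0.0, -1.0]]
contact_force: [0.2, 0.4, 0.1]
finger_gap: 0.0012
finger_force: 0.0
```

Run:
```python
from h import *
s=arm.snapshot("wrist"); save(s,"w3.png")
st=arm.state(); print(st["tool_pos"],st["finger_gap"],st["finger_force"],st["contact_force"])
```

```text
[0.49182115 0.26744974 0.03987723] 0.0007227264218985162 0.0 [-0.70527428 -0.47506763  0.86765141]
```

View pics/w3.png

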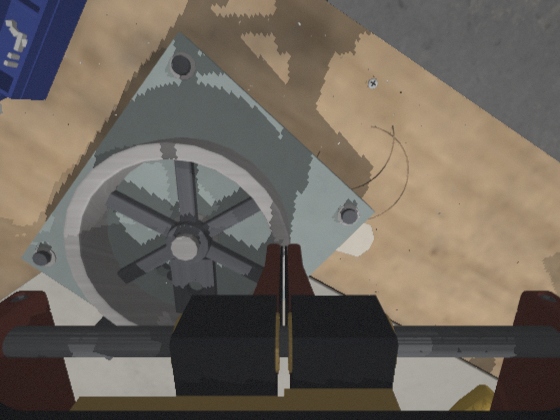

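Run:
```python
from h import *
s=arm.snapshot("wrist"); K,R,t=map(np.array,(s["K"],s["R"],s["t"]))
def pr(X): u=K@(R@np.array(X)+t); return np.round(u[:2]/u[2],1)
T=arm.state()["tool_pos"]; print("tcp",pr(T),"grasp",pr(T+[0,0,.019]))
c=np.array([.525,.212])
for n,p,z in(("hub",(184,248),.05),("rimR",(288,235),.062),("rimtop",(165,137),.062),("rimL",(66,236),.062)): 
    q=onz(s,p,z); print(n,q,np.hypot(*(q[:2]-c)))
a=np.radians(120)
for r in(.06,.065,.07): print(r,pr([c[0]+r*np.cos(a),c[1]+r*np.sin(a),.062]))
save(s,"w3c.png",(160,140,400,320),3.3)
```

```text
tcp [282.5 239.9] grasp [282.5 252. ]
hub [0.52566974 0.21202086 0.05      ] 0.0006700673572572126
rimR [0.47902686 0.26390679 0.062     ] 0.06933862505671097
rimtop [0.46295708 0.17597597 0.062     ] 0.07174297662392706
rimL [0.54748994 0.14756731 0.062     ] 0.06824492152105713
0.06 [275.  255.6]
0.065 [283.1 255.7]
0.07 [291.1 255.7]
```

View pics/w3c.png

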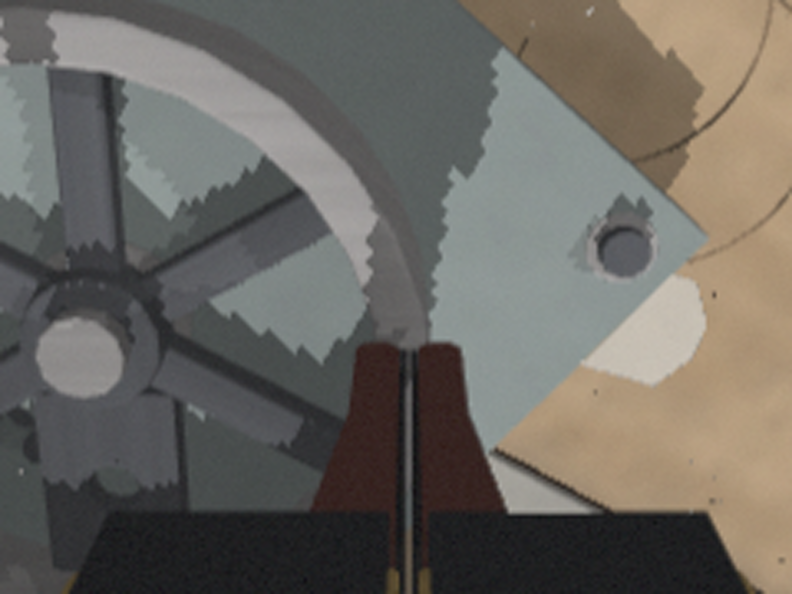

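Emit:
servo_tool:
  plan: [0, 0, 0, 0, 0, 0, 0, 0, 0, 0, 0, 0, 0, 0, 0, 0, 0, 0, 0.004, 0, 0, 0, 0.008, 0, 0, 0, 0.008, 0]
  hand: 0

```text
time_s: 6.4
tool_pos: [0.4913, 0.2672, 0.0311]
tcp_rot: [[-0.865, -0.502, -0.001], [-0.502, 0.865, -0.001], [0.001, -0.0, -1.0]]
contact_force: [0.0, 0.5, 0.1]
finger_gap: 0.0439
finger_force: 0.0
```

Emit:
servo_tool:
  plan: [0, 0, 0, 0, 0, 0, 0, 0, 0, 0, 0, 0, 0, 0, 0, 0, 0, 0, 0, 0, 0, 0, 0, 0]
  hand: 1

```text
time_s: 7.0
tool_pos: [0.4919, 0.2675, 0.0319]
tcp_rot: [[-0.865, -0.502, 0.0], [-0.502, 0.865, 0.0], [-0.0, 0.0, -1.0]]
contact_force: [-0.1, -0.2, 0.3]
finger_gap: 0.001
finger_force: 0.0
```

Run:
```python
from h import *
s=arm.snapshot("scene"); K,R,t=map(np.array,(s["K"],s["R"],s["t"]))
T=arm.state()["tool_pos"]
for z in(0,.03,.06): u=K@(R@(T+[0,0,z])+t); print(u[:2]/u[2])
save(s,"s3c.png",(160,120,320,300),3.3)
```

```text
[202.21453398 254.87006753]
[200.83322507 243.2947438 ]
[199.39716619 231.26061705]
```

View pics/s3c.png

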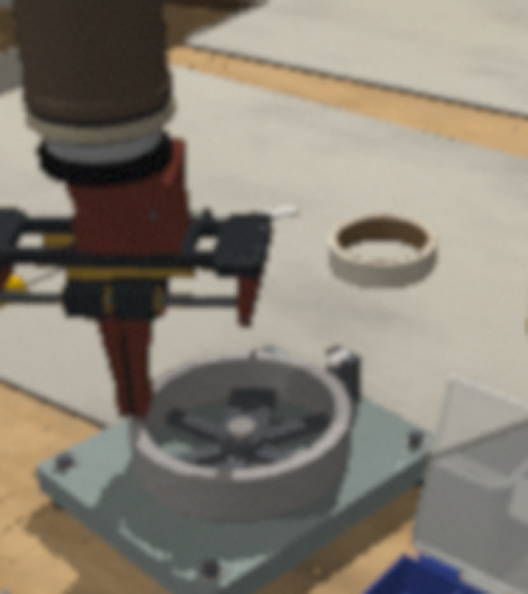

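Emit:
servo_tool:
  plan: [0, 0, 0, 0, 0, 0, 0, 0, 0, 0, 0, 0, 0, 0, 0, 0, 0, 0, 0.005, 0, 0, 0, 0.01, 0, 0, 0, 0.015, 0, 0, 0, 0.015, 0]
  hand: 0

```text
time_s: 7.85
tool_pos: [0.4912, 0.2671, 0.0158]
tcp_rot: [[-0.865, -0.502, -0.001], [-0.502, 0.865, -0.001], [0.002, -0.0, -1.0]]
contact_force: [-0.2, 0.2, -0.7]
finger_gap: 0.0441
finger_force: 0.0
```

Emit:
servo_tool:
  plan: [0, 0, 0, 0, 0, 0, 0, 0, 0, 0, 0, 0, 0, 0, 0, 0, 0, 0, 0, 0, 0, 0, 0, 0]
  hand: 1

```text
time_s: 8.45
tool_pos: [0.4924, 0.2667, 0.017]
tcp_rot: [[-0.865, -0.502, 0.001], [-0.502, 0.865, -0.001], [-0.0, -0.001, -1.0]]
contact_force: [1.8, -2.7, 0.7]
finger_gap: 0.009
finger_force: 40.0
```

Emit:
servo_tool:
  plan: [-0.0058, -0.0003, 0, 5.2, -0.0116, -0.0011, 0, 10.4, -0.0173, -0.0024, 0, 15.6, -0.0229, -0.0042, 0, 20.8, -0.0283, -0.0065, 0, 26, -0.0334, -0.0093, 0, 31.2, -0.0383, -0.0126, 0, 36.4, -0.0427, -0.0162, 0, 41.5]

```text
time_s: 9.25
tool_pos: [0.5365, 0.2753, 0.017]
tcp_rot: [[-0.98, 0.199, -0.001], [0.199, 0.98, 0.0], [0.001, 0.0, -1.0]]
contact_force: [-2.2, -2.2, 3.0]
finger_gap: 0.0085
finger_force: 40.0
```

Emit:
servo_tool:
  plan: [0, 0, 0, 0, 0, 0, 0, 0]

```text
time_s: 9.45
tool_pos: [0.5372, 0.2752, 0.017]
tcp_rot: [[-0.981, 0.195, 0.001], [0.195, 0.981, 0.0], [-0.001, 0.001, -1.0]]
contact_force: [1.6, -0.3, 0.3]
finger_gap: 0.0083
finger_force: 40.0
```

Run:
```python
from h import *
s=look("wrist",["axis","pointer","mark","wheel_hole","seat","engine_base","flywheel"]); save(s,"w4.png",(20,60,320,300),2.6)
np.savez("w4.npz",**s)
st=arm.state(); print(st["tool_pos"],st["tcp_rot"],st["time_s"],st["contact_force"],st["finger_gap"],st["joint_positions"])
```

```text
wrist axis 0.64 [165. 275.] [0.5259 0.2111 0.062 ]
wrist pointer 0.19 [183. 250.] [0.5134 0.2255 0.062 ]
wrist wheel_hole 0.78 [179. 310.] [0.5639 0.1994 0.038 ]
wrist seat 0.78 [184. 310.] [0.5646 0.2029 0.038 ]
wrist engine_base 0.81 [194. 235.] [0.5247 0.2124 0.008 ]
wrist flywheel 0.84 [184. 247.] [0.5238 0.2122 0.03  ]
wrist flywheel 0.31 [164. 274.] [0.5402 0.1939 0.03  ]
[0.53711606 0.27515112 0.01702585] [[-9.80569397e-01  1.96171753e-01  5.48228009e-04]
 [ 1.96172015e-01  9.80569384e-01  4.73717993e-04]
 [-4.44645512e-04  5.72060360e-04 -9.99999738e-01]] 9.85 [1.20461315 0.96542427 1.50583521] 0.008789048377046416 [-0.7340279   0.57952671  0.2482214   1.81999815 -0.19568356  0.76514502
  0.99019928]
```

View pics/w4.png

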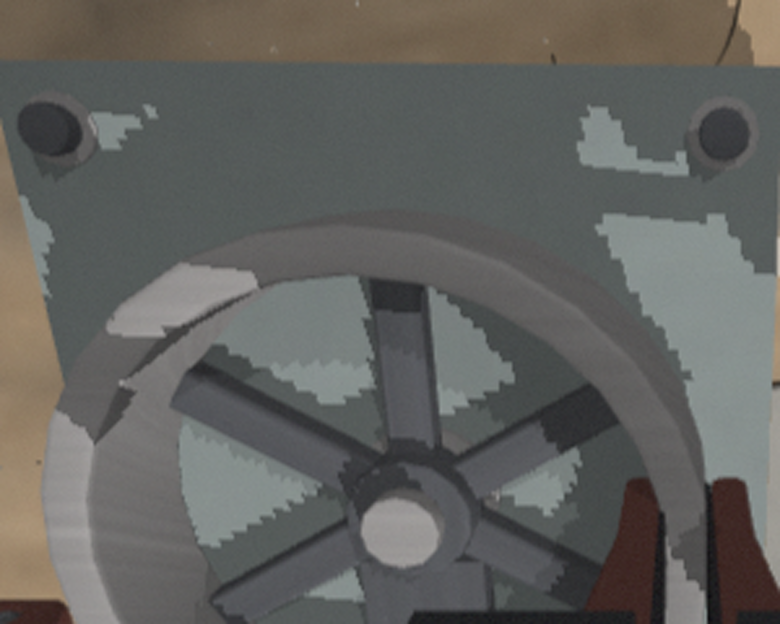

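Emit:
servo_tool:
  plan: [0, 0, 0, 0, 0, 0, 0, 0, 0, 0, 0, 0, 0, 0, -0.03, 0, 0, 0, -0.07, 0, -0.03, -0.025, -0.1, 0, -0.06, -0.05, -0.113, 0, -0.082, -0.064, -0.113, 0]
  hand: 0

```text
time_s: 10.65
tool_pos: [0.6073, 0.1936, 0.1328]
tcp_rot: [[-0.98, 0.198, 0.004], [0.198, 0.98, 0.001], [-0.004, 0.002, -1.0]]
contact_force: [0.4, 0.2, -0.1]
finger_gap: 0.0439
finger_force: 0.0
```

Emit:
servo_tool:
  plan: [0, 0, 0, 0, 0, 0, 0, 0, 0, 0, 0, 0]

```text
time_s: 10.95
tool_pos: [0.6034, 0.1974, 0.1292]
tcp_rot: [[-0.981, 0.195, -0.002], [0.195, 0.981, 0.0], [0.002, -0.0, -1.0]]
contact_force: [-1.1, 0.6, -0.0]
finger_gap: 0.0443
finger_force: 0.0
```

Run:
```python
from h import *
s=look("wrist",["axis","pointer","mark","wheel_hole","seat","engine_base","flywheel"]); save(s,"w5.png",(180,20,380,240),2.7)
np.savez("w5.npz",**s)
st=arm.state(); print(st["tool_pos"],st["tcp_rot"],st["time_s"],st["contact_force"])
```

```text
wrist axis 0.93 [282. 119.] [0.5255 0.2123 0.062 ]
wrist pointer 0.7 [278. 206.] [0.5983 0.194  0.062 ]
wrist mark 0.93 [282. 197.] [0.5909 0.1994 0.062 ]
wrist mark 0.67 [281. 115.] [0.5228 0.2118 0.062 ]
wrist wheel_hole 0.74 [281. 161.] [0.563  0.2035 0.038 ]
wrist seat 0.76 [283. 162.] [0.5641 0.205  0.038 ]
wrist seat 0.35 [284. 120.] [0.5274 0.2132 0.038 ]
wrist engine_base 0.59 [281. 117.] [0.5248 0.2104 0.008 ]
wrist flywheel 0.65 [279. 119.] [0.526 0.209 0.03 ]
wrist flywheel 0.41 [ 51. 281.] [ 0.6432 -0.0682  0.03  ]
[0.60449203 0.1964355  0.12983202] [[-9.80594946e-01  1.96044753e-01 -8.73686432e-05]
 [ 1.96044747e-01  9.80594948e-01  7.09960123e-05]
 [ 9.95916458e-05  5.24901673e-05 -9.99999994e-01]] 11.35 [-0.02634045 -0.89038104 -0.13689043]
```

View pics/w5.png

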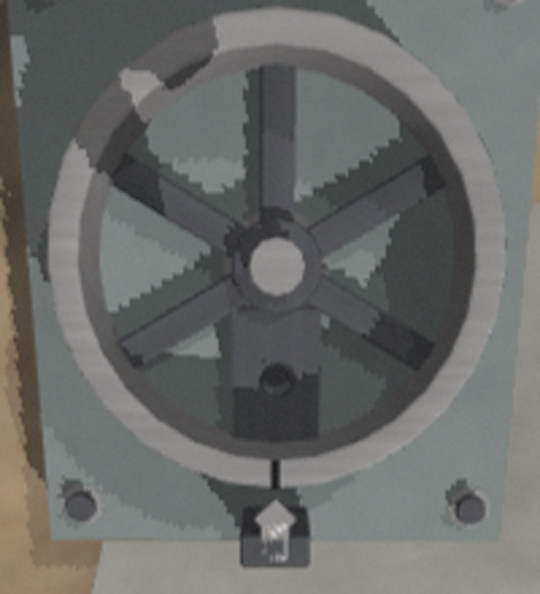

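Run:
```python
from h import *
s=np.load("w5.npz"); g=cv2.cvtColor(s["frame"],cv2.COLOR_RGB2GRAY).astype(int)
print("cols 272..293")
for r in range(190,222): print(r,g[r,272:293])
```

```text
cols 272..293
190 [134 130 127 123 123 122 118 112  80  58  59  75 115 116 116 120 121 124
 123 127 129]
191 [140 139 138 138 137 138 137 131  79  29  40  76 137 137 137 140 139 139
 137 136 137]
192 [138 137 137 137 138 137 138 130  78  29  36  78 139 138 140 138 141 138
 139 137 138]
193 [137 136 136 137 135 137 136 129  79  34  39  78 137 137 137 137 136 138
 137 136 138]
194 [136 137 138 138 137 138 137 130  80  29  33  77 138 137 138 135 136 135
 137 137 139]
195 [138 138 137 139 138 137 141 131  78  35  41  79 137 138 136 139 138 138
 139 139 137]
196 [140 138 141 140 142 143 141 135  81  35  36  82 142 139 140 141 141 143
 141 144 144]
197 [144 143 144 145 143 144 143 137  83  33  37  83 144 145 143 144 145 144
 144 145 145]
198 [142 144 143 143 142 142 142 137  82  33  41  79 145 145 144 146 145 147
 146 144 147]
199 [114 115 115 123 128 131 134 133  81  33  38  81 141 141 133 139 139 138
 138 132 135]
200 [ 75  77  76  89  93  96  99 101  66  32  37  64 109 106  98 103 101 106
 121 122 121]
201 [ 69  66  69  69  68  68  68  66  60  56  57  59  69  67  69  67  69  79
 117 118
[... 1125 characters left out ...]
4 143 151 144 159 163 163 173 188 161 118  73  46
  48  49  47]
215 [ 42  40  44  44  76 147 145 158 152 154 180 196 181 189 153  85  48  47
  46  48  45]
216 [ 45  40  39  38  78 149 144 160 168 164 171 199 177 157 137  72  51  48
  49  47  49]
217 [ 50  44  46  44  79 149 143 154 182 193 158 166 158 147 137  71  47  46
  47  47  49]
218 [ 60  60  60  58  82 148 141 143 165 188 165 142 142 143 138  68  55  57
  57  56  55]
219 [ 77  76  76  75  87 134 124 130 141 145 141 125 127 142 136  75  74  72
  75  74  76]
220 [ 82  82  82  82  87 114 119 100 118  96  96  95 102 133 128  80  82  82
  81  80  82]
221 [ 82  82  83  79  83  93 103  81  92  82  82  81  92 131 123  80  82  82
  84  82  83]
```

Emit:
servo_tool:
  plan: [-0.02, -0.04, -0.02, 0, -0.045, -0.08, -0.04, 0, -0.07, -0.12, -0.04, 0, -0.095, -0.16, -0.04, 0, -0.12, -0.2, -0.04, 0, -0.146, -0.242, -0.04, 0, -0.146, -0.242, -0.04, 0, -0.146, -0.242, -0.04, 0]

```text
time_s: 12.15
tool_pos: [0.7001, -0.0718, 0.1695]
tcp_rot: [[-0.98, 0.2, -0.001], [0.2, 0.98, -0.0], [0.0, -0.0, -1.0]]
contact_force: [0.3, 1.0, -0.1]
finger_gap: 0.044
finger_force: 0.0
```

Run:
```python
from h import *
w=np.load("w5.npz")
a=onz(w,(180+276.8/2.7-.3,20+267/2.7-.3),.05)[:2]; p=onz(w,(281.55,204.4),.062)[:2]; h=onz(w,(180+275.5/2.7-.3,20+378.5/2.7-.3),.038)[:2]
u=(p-a)/np.linalg.norm(p-a); print("axis",a,"ptr",p,np.linalg.norm(p-a),"yaw",np.degrees(np.arctan2(u[1],u[0])),"seat",a+.038*u,p-.0355*u,"hole",h)
s=look("wrist",["stand_top","pin_handle","pin_collar","pin_stand","weight_a"]); save(s,"w6.png",(120,0,440,260),2.3)
np.savez("w6.npz",**s)
st=arm.state(); print(st["tool_pos"],st["tcp_rot"][:,1],st["time_s"],st["contact_force"])
```

```text
axis [0.52566028 0.2120376 ] ptr [0.59752545 0.19716624] 0.07338774072002521 yaw -11.691443620506654 seat [0.56287189 0.20433724] [0.56276196 0.20435999] hole [0.56203418 0.20430141]
wrist stand_top 0.87 [288. 136.] [ 0.6412 -0.0548  0.042 ]
wrist pin_handle 0.93 [285. 137.] [ 0.6394 -0.0579  0.068 ]
wrist pin_collar 0.82 [288. 130.] [ 0.6354 -0.054   0.042 ]
wrist pin_stand 0.72 [288. 129.] [ 0.6368 -0.0529  0.008 ]
[ 0.70024633 -0.06793284  0.17003324] [1.94215347e-01 9.80958663e-01 7.07660673e-04] 12.45 [ 0.08246602 -0.33507653 -0.93232718]
```

View pics/w6.png

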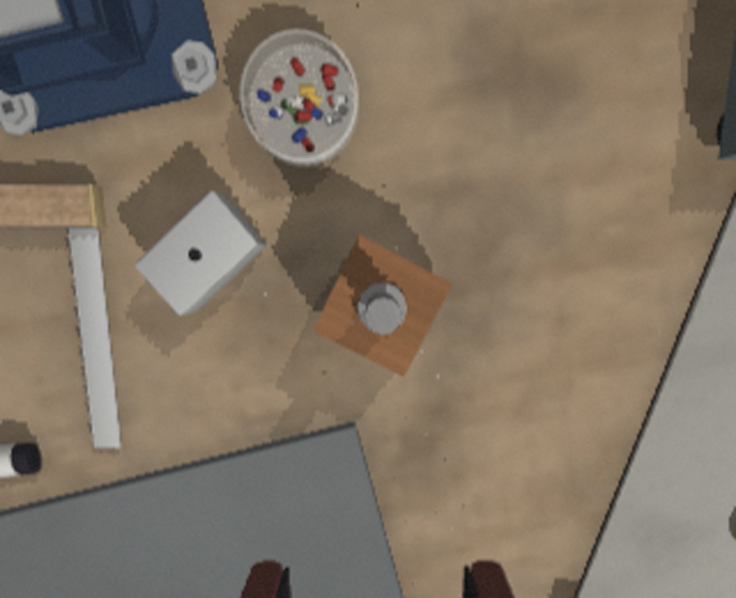

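Run:
```python
from h import *
w=np.load("w6.npz")
for n,c,z in(("top",(383,315),.09),("collar",(382,303),.046),("stand",(382.7,306.5),.042)):
    print(n,onz(w,(120+c[0]/2.3-.3,c[1]/2.3-.3),z))
st=arm.state(); R=st["tcp_rot"]; T=st["tool_pos"]
q=onz(w,(120+383/2.3-.3,315/2.3-.3),.09); q[2]=.024; print(T,R.T@(q-T))
```

```text
top [ 0.63808311 -0.05643148  0.09      ]
collar [ 0.63622504 -0.0561094   0.046     ]
stand [ 0.63800477 -0.05611717  0.042     ]
[ 0.70024633 -0.06793284  0.17003324] [ 0.0632145  -0.00089404  0.14603213]
```

Emit:
servo_tool:
  plan: [0.025, 0, 0.03, 0, 0.05, -0.001, 0.04, 0, 0.063, -0.001, 0.045, 0, 0.063, -0.001, 0.06, 0, 0.063, -0.001, 0.06, 0, 0.063, -0.001, 0.06, 0]

```text
time_s: 13.05
tool_pos: [0.6389, -0.0582, 0.1096]
tcp_rot: [[-0.981, 0.196, -0.0], [0.196, 0.981, -0.0], [0.0, -0.0, -1.0]]
contact_force: [0.1, 0.0, -0.1]
finger_gap: 0.0438
finger_force: 0.0
```

Emit:
servo_tool:
  plan: [0, 0, 0.03, 0, 0, 0, 0.055, 0, 0, 0, 0.075, 0, 0, 0, 0.083, 0, 0, 0, 0.083, 0, 0, 0, 0.083, 0]

```text
time_s: 13.65
tool_pos: [0.6393, -0.0588, 0.0278]
tcp_rot: [[-0.98, 0.197, 0.001], [0.197, 0.98, -0.0], [-0.001, 0.0, -1.0]]
contact_force: [0.8, 0.7, 0.1]
finger_gap: 0.0439
finger_force: 0.0
```

Emit:
servo_tool:
  plan: [0, 0, 0, 0, 0, 0, 0, 0, 0, 0, 0, 0, 0, 0, 0, 0, 0, 0, 0, 0]
  hand: 1
  squeeze: 40

```text
time_s: 14.15
tool_pos: [0.6386, -0.0582, 0.0272]
tcp_rot: [[-0.981, 0.196, 0.001], [0.196, 0.981, 0.0], [-0.001, 0.001, -1.0]]
contact_force: [0.2, 0.3, 1.9]
finger_gap: 0.0132
finger_force: 40.0
```

Emit:
servo_tool:
  plan: [0, 0, -0.02, 0, 0, 0, -0.05, 0, 0, 0, -0.075, 0, 0.015, 0.03, -0.085, 0, 0.035, 0.068, -0.085, 0, 0.056, 0.108, -0.085, 0, 0.076, 0.147, -0.085, 0, 0.095, 0.184, -0.085, 0]

```text
time_s: 14.95
tool_pos: [0.5804, 0.1424, 0.1119]
tcp_rot: [[-0.981, 0.196, -0.0], [0.196, 0.981, 0.0], [0.0, 0.0, -1.0]]
contact_force: [0.2, 0.1, -1.2]
finger_gap: 0.0135
finger_force: 40.0
```

Emit:
servo_tool:
  plan: [0.015, 0.029, 0, 0, 0.03, 0.058, 0, 0, 0.03, 0.058, 0, 0, 0.03, 0.058, 0, 0, 0.03, 0.058, 0, 0]

```text
time_s: 15.45
tool_pos: [0.5637, 0.2017, 0.1118]
tcp_rot: [[-0.98, 0.198, 0.0], [0.198, 0.98, -0.001], [-0.0, -0.001, -1.0]]
contact_force: [0.4, -0.0, -1.0]
finger_gap: 0.0134
finger_force: 40.0
```

Run:
```python
from h import *
st=arm.state(); T=np.array(st["tool_pos"]); R=np.array(st["tcp_rot"]);print(T,R[:,1],st["time_s"],st["contact_force"],st["finger_gap"])
s=arm.snapshot("wrist"); np.savez("w7.npz",**s)
zc=T[2]-.0275+.043 # collar underside height
for n in("pin_collar","pin_handle","wheel_hole","seat","axis","pointer","mark"):
    z={"pin_collar":zc,"pin_handle":zc+.026}.get(n) or Z[n]
    for r in arm.landmark_of(n,"wrist")[:2]: print(n,round(r["score"],2),np.round(r["point"],1),np.round(onz(s,r["point"],z),4))
K,Rc,t=map(np.array,(s["K"],s["R"],s["t"]))
def pr(X): u=K@(Rc@np.array(X)+t); return np.round(u[:2]/u[2],1)
for dz in(-.024,0,.004): print(dz,pr([T[0],T[1],zc+dz]))
g=cv2.cvtColor(s["frame"],cv2.COLOR_RGB2GRAY)
for r in range(176,262,3): print(r,g[r,258:308:2])
```

```text
[0.56369306 0.20171404 0.11183505] [ 1.98193764e-01  9.80162472e-01 -8.71616245e-04] 15.45 [ 0.3855883  -0.02326129 -0.99394144] 0.013437531491882248
pin_collar 0.82 [283.9 244.7] [0.5602 0.203  0.1273]
pin_handle 0.69 [283.2 271.5] [0.5647 0.2017 0.1533]
wheel_hole 0.74 [282.9 247.5] [0.6025 0.1936 0.038 ]
wheel_hole 0.63 [283.9 208.4] [0.5641 0.2023 0.038 ]
seat 0.75 [288.4 209.7] [0.5661 0.2061 0.038 ]
axis 0.63 [287.4 172.2] [0.5272 0.2126 0.062 ]
axis 0.41 [286.8 206.5] [0.5555 0.2065 0.062 ]
mark 0.9 [284.9 246.8] [0.5913 0.1977 0.062 ]
mark 0.52 [285.9 159.8] [0.5171 0.2133 0.062 ]
-0.024 [283.1 235.5]
0 [283.  249.9]
0.004 [283.  252.7]
176 [ 81  88  86  85  87  76  76  68  76  75  77 113 148 148 149 150 149 129
  89  89  86  80  88  86  84]
179 [86 87 85 86 86 80 77 78 66 64 77 74 76 75 78 78 87 88 88 80 65 82 86 87
 88]
182 [86 87 86 87 87 85 80 71 72 72 75 75 81 85 89 83 82 88 80 81 81 82 86 87
 87]
185 [ 84  87  90  77  70  73  86  87  86  74  75  76  78  78  74  83  85  88
  86  86  82  87  87 120  70]
188 [ 93 121 127  69  71  72  84  86  87  86  88  88  84  86  84  83 
[... 1455 characters left out ...]
143 143 144 144 142 143 139  78  83  90  92  88  89  88  90  96  96  95
  92 109 128 130 139 140 142]
242 [142 143 141 141 142 138  79  91  93  90  89  88  88  89  90  94  93  92
  92 129 106 144 144 146 145]
245 [44 44 44 42 44 53 75 82 90 76 73 74 76 81 78 81 85 97 90 89 92 41 45 45
 43]
248 [43 45 44 46 43 47 23 63 68 65 71 74 76 81 79 81 83 74 72 26 65 43 45 43
 45]
251 [43 45 42 46 42 44 24 56 63 68 71 74 77 81 80 83 77 67 67 25 33 44 45 45
 42]
254 [40 44 46 42 46 42 28 42 65 68 73 77 77 80 78 80 66 66 60 24 30 42 42 43
 48]
257 [43 40 43 45 45 40 25 41 68 68 73 74 76 82 84 82 75 66 59 25 28 43 44 40
 46]
260 [44 40 41 44 45 39 27 45 71 71 74 76 76 80 80 83 85 68 67 28 30 45 42 45
 44]
```

Emit:
servo_tool:
  plan: [0.0016, 0.0012, 0.02, 0, 0.0016, 0.0012, 0.045, 0, 0.0016, 0.0012, 0.057, 0, 0.0016, 0.0012, 0.057, 0, 0.0016, 0.0012, 0.057, 0]

```text
time_s: 16.35
tool_pos: [0.5623, 0.2048, 0.0553]
tcp_rot: [[-0.98, 0.197, 0.0], [0.197, 0.98, -0.0], [-0.0, -0.0, -1.0]]
contact_force: [0.3, -0.1, -0.7]
finger_gap: 0.0135
finger_force: 40.0
```

Run:
```python
from h import *
st=arm.state(); T=np.array(st["tool_pos"]); R=np.array(st["tcp_rot"]);print(T,R[:,1],st["time_s"],st["contact_force"],st["finger_gap"])
s=arm.snapshot("wrist"); np.savez("w8.npz",**s)
zc=T[2]+.0148
for n in("pin_collar","pin_handle","wheel_hole","seat","axis"):
    z={"pin_collar":zc,"pin_handle":zc+.026}.get(n) or Z[n]
    for r in arm.landmark_of(n,"wrist")[:2]: print(n,round(r["score"],2),np.round(r["point"],1),np.round(onz(s,r["point"],z),4))
K,Rc,t=map(np.array,(s["K"],s["R"],s["t"]))
def pr(X): u=K@(Rc@np.array(X)+t); return np.round(u[:2]/u[2],1)
for dz in(-.024,-.018,0): print(dz,pr([T[0],T[1],zc+dz]))
print("seat",pr([.5628,.2043,.038]),"rim-side edge",pr([.5628-.00575*.98,.2043+.00575*.2,.038]), K[0,0],"axis",pr([.5257,.2120,.05]))
g=cv2.cvtColor(s["frame"],cv2.COLOR_RGB2GRAY)
for r in range(208,250,1): print(r,g[r,262:308:1])
```

```text
[0.56233131 0.20475217 0.05527606] [ 1.96798282e-01  9.80443998e-01 -4.88669318e-05] 16.35 [ 0.31673333 -0.10602269 -0.65806819] 0.013529871024971543
pin_collar 0.9 [282.6 248.1] [0.5614 0.2046 0.0701]
pin_collar 0.65 [279.8 175.4] [0.5146 0.2123 0.0701]
pin_handle 0.75 [284.4 267.9] [0.5616 0.2056 0.0961]
wheel_hole 0.87 [281.2 229.9] [0.5613 0.2035 0.038 ]
seat 0.9 [281.2 231.9] [0.5628 0.2032 0.038 ]
axis 0.57 [281.4 189.1] [0.525  0.2111 0.062 ]
-0.024 [283.1 235.1]
-0.018 [283.1 238.4]
0 [283.1 249.4]
seat [282.7 231.6] rim-side edge [282.7 224.3] 304.8340443194957 axis [283.  185.6]
208 [66 58 59 58 61 62 60 59 58 59 61 59 54 70 89 81 85 87 87 92 90 88 89 90
 90 90 89 93 93 89 92 92 93 90 91 90 92 89 91 91 91 89 75 77 73 75]
209 [62 60 60 59 62 59 61 60 58 58 59 61 60 65 90 88 88 91 91 91 88 88 90 90
 89 91 93 91 91 91 91 91 91 90 91 92 90 91 90 91 91 87 73 75 74 73]
210 [65 59 59 58 62 61 61 58 58 58 59 57 56 63 76 75 77 94 93 91 90 90 89 90
 91 90 91 91 91 92 93 88 91 92 90 88 89 89 91 93 92 90 73 74 78 73]
211 [65 60 57 56 60 59 59 58 58 60 58 59 60 58 54 62 61 81 90 89 87 9
[... 5308 characters left out ...]
 89  97 102  98  95  87  81  92
  97  47  42  47  48  46  42  47  50  45]
246 [ 44  43  43  46  46  45  50  62  51  53  74  95  84  77  73  72  76  76
  74  79  80  81  86  83  86  84  86  88  90  90  97 101  96  68  44  63
  70  47  46  48  47  49  46  44  48  48]
247 [46 47 48 44 45 46 47 56 36 39 66 85 72 70 71 73 76 73 78 78 80 81 86 83
 85 87 84 89 89 88 87 96 96 75 29 41 71 46 48 46 47 43 45 46 44 48]
248 [45 45 47 44 47 48 46 55 27 35 66 77 67 71 73 69 75 76 78 78 81 83 83 84
 84 85 86 85 87 85 76 82 97 83 24 38 69 45 46 46 48 45 47 47 48 47]
249 [48 43 44 47 45 44 48 48 28 35 65 73 68 71 71 71 76 73 77 78 81 81 80 83
 83 85 84 84 79 78 69 73 91 85 28 35 53 48 45 49 46 45 47 45 45 48]
```

Emit:
servo_tool:
  plan: [-0.0003, -0.0005, 0.003, 0, -0.0003, -0.0005, 0.006, 0, -0.0003, -0.0005, 0.009, 0, -0.0003, -0.0005, 0.012, 0, -0.0003, -0.0005, 0.012, 0]

```text
time_s: 17.15
tool_pos: [0.5618, 0.2041, 0.0422]
tcp_rot: [[-0.98, 0.197, -0.001], [0.197, 0.98, -0.0], [0.001, -0.001, -1.0]]
contact_force: [-0.2, -0.3, -0.8]
finger_gap: 0.0133
finger_force: 40.0
```

Emit:
servo_tool:
  plan: [0, 0, 0.002, 0, 0, 0, 0.004, 0, 0, 0, 0.005, 0, 0, 0, 0.005, 0]

```text
time_s: 17.55
tool_pos: [0.5624, 0.2042, 0.0378]
tcp_rot: [[-0.98, 0.197, 0.0], [0.197, 0.98, -0.0], [-0.0, 0.0, -1.0]]
contact_force: [1.1, -0.1, -1.1]
finger_gap: 0.0133
finger_force: 40.0
```

Emit:
servo_tool:
  plan: [0, 0, 0.001, 0, 0, 0, 0.002, 0, 0, 0, 0.003, 0, 0, 0, 0.003, 0]

```text
time_s: 17.95
tool_pos: [0.5624, 0.2042, 0.0348]
tcp_rot: [[-0.98, 0.197, 0.0], [0.197, 0.98, 0.0], [-0.0, 0.0, -1.0]]
contact_force: [1.4, -0.2, -1.3]
finger_gap: 0.0133
finger_force: 40.0
```

Emit:
servo_tool:
  plan: [0, 0, 0.001, 0, 0, 0, 0.002, 0, 0, 0, 0.003, 0, 0, 0, 0.003, 0]

```text
time_s: 18.35
tool_pos: [0.5624, 0.2042, 0.0318]
tcp_rot: [[-0.98, 0.197, 0.0], [0.197, 0.98, -0.0], [-0.0, 0.0, -1.0]]
contact_force: [1.4, -0.8, -0.9]
finger_gap: 0.0132
finger_force: 40.0
```

Emit:
servo_tool:
  plan: [0, 0, 0.001, 0, 0, 0, 0.002, 0, 0, 0, 0.002, 0]

```text
time_s: 18.65
tool_pos: [0.5624, 0.2042, 0.0299]
tcp_rot: [[-0.98, 0.197, 0.0], [0.197, 0.98, 0.0], [-0.0, 0.0, -1.0]]
contact_force: [1.8, -1.4, 1.1]
finger_gap: 0.013
finger_force: 40.0
```

Emit:
servo_tool:
  plan: [0, 0, 0.0005, 0, 0, 0, 0.001, 0, 0, 0, 0.001, 0]

```text
time_s: 18.95
tool_pos: [0.5624, 0.2042, 0.0289]
tcp_rot: [[-0.98, 0.197, 0.0], [0.197, 0.98, 0.0], [-0.0, 0.0, -1.0]]
contact_force: [3.0, -1.8, 1.5]
finger_gap: 0.013
finger_force: 40.0
```

Emit:
servo_tool:
  plan: [-0.0004, -0.0002, 0, 0, -0.0004, -0.0002, 0.0005, 0, -0.0004, -0.0002, 0.001, 0, -0.0004, -0.0002, 0.001, 0]

```text
time_s: 19.35
tool_pos: [0.5625, 0.2041, 0.0277]
tcp_rot: [[-0.98, 0.197, -0.0], [0.197, 0.98, 0.0], [0.0, 0.0, -1.0]]
contact_force: [2.2, -0.1, 0.1]
finger_gap: 0.0135
finger_force: 40.0
```

Emit:
servo_tool:
  plan: [0, 0, 0.0005, 0, 0, 0, 0.001, 0, 0, 0, 0.001, 0]

```text
time_s: 19.65
tool_pos: [0.5625, 0.2041, 0.0268]
tcp_rot: [[-0.98, 0.197, -0.0], [0.197, 0.98, 0.0], [0.0, 0.0, -1.0]]
contact_force: [2.0, -0.2, -0.6]
finger_gap: 0.0133
finger_force: 40.0
```

Emit:
servo_tool:
  plan: [0, 0, 0.0005, 0, 0, 0, 0.001, 0, 0, 0, 0.001, 0]

```text
time_s: 19.95
tool_pos: [0.5626, 0.2041, 0.0262]
tcp_rot: [[-0.98, 0.197, 0.0], [0.197, 0.98, 0.0], [-0.0, 0.0, -1.0]]
contact_force: [0.4, 0.2, 4.3]
finger_gap: 0.0134
finger_force: 40.0
```

Emit:
servo_tool:
  plan: [0, 0, 0.0005, 0, 0, 0, 0.0005, 0]

```text
time_s: 20.15
tool_pos: [0.5627, 0.2041, 0.026]
tcp_rot: [[-0.98, 0.197, 0.0], [0.197, 0.98, 0.0], [-0.0, 0.0, -1.0]]
contact_force: [0.0, -1.5, 8.0]
finger_gap: 0.0134
finger_force: 40.0
```

Emit:
servo_tool:
  plan: [0, 0, 0.0004, 0, 0, 0, 0.0004, 0]

```text
time_s: 20.35
tool_pos: [0.5628, 0.2041, 0.0259]
tcp_rot: [[-0.98, 0.197, 0.001], [0.197, 0.98, 0.001], [-0.0, 0.001, -1.0]]
contact_force: [-1.3, -0.7, 10.1]
finger_gap: 0.0132
finger_force: 40.0
```

Emit:
servo_tool:
  plan: [0, 0, 0.0004, 0, 0, 0, 0.0006, 0, 0, 0, 0.0006, 0]

```text
time_s: 20.65
tool_pos: [0.5629, 0.2041, 0.0258]
tcp_rot: [[-0.98, 0.197, 0.001], [0.197, 0.98, 0.001], [-0.001, 0.001, -1.0]]
contact_force: [-1.4, -1.6, 14.9]
finger_gap: 0.0131
finger_force: 40.0
```

Emit:
servo_tool:
  plan: [0, 0, 0, 0, 0, 0, 0, 0, 0, 0, 0, 0, 0, 0, 0, 0, 0, 0, 0, 0, 0, 0, 0, 0, 0, 0, 0, 0, 0, 0, 0, 0]

```text
time_s: 21.45
tool_pos: [0.5629, 0.2041, 0.0258]
tcp_rot: [[-0.98, 0.197, 0.001], [0.197, 0.98, 0.001], [-0.001, 0.001, -1.0]]
contact_force: [-1.9, -1.5, 15.0]
finger_gap: 0.0133
finger_force: 40.0
```

Emit:
servo_tool:
  plan: [0, 0, 0, 0, 0, 0, 0, 0, 0, 0, 0, 0, 0, 0, 0, 0, 0, 0, 0, 0]

```text
time_s: 21.95
tool_pos: [0.5629, 0.2042, 0.0258]
tcp_rot: [[-0.98, 0.197, 0.001], [0.197, 0.98, 0.001], [-0.001, 0.001, -1.0]]
contact_force: [-1.3, -1.1, 14.0]
finger_gap: 0.0134
finger_force: 40.0
```

Emit:
servo_tool:
  plan: [0.0005, 0, 0, 0, 0.0005, 0.0004, 0, 0, -0.0005, 0.0004, 0, 0, -0.0005, -0.0004, 0, 0, 0, 0, 0, 0, 0, 0, 0, 0]

```text
time_s: 22.55
tool_pos: [0.5629, 0.2042, 0.0257]
tcp_rot: [[-0.98, 0.197, 0.001], [0.197, 0.98, 0.001], [-0.001, 0.001, -1.0]]
contact_force: [-0.9, -1.4, 15.1]
finger_gap: 0.0133
finger_force: 40.0
```

Emit:
servo_tool:
  plan: [0, 0, 0, 0, 0, 0, 0, 0, 0, 0, 0, 0, 0, 0, 0, 0, 0, 0, 0, 0, 0, 0, 0, 0, 0, 0, 0, 0, 0, 0, 0, 0]

```text
time_s: 23.35
tool_pos: [0.5629, 0.2042, 0.0258]
tcp_rot: [[-0.98, 0.197, 0.001], [0.197, 0.98, 0.001], [-0.001, 0.001, -1.0]]
contact_force: [-0.7, -1.9, 13.4]
finger_gap: 0.0132
finger_force: 40.0
```

Emit:
servo_tool:
  plan: [0, 0, 0, 0, 0, 0, 0, 0, 0, 0, 0, 0, 0, 0, 0, 0]

```text
time_s: 23.75
tool_pos: [0.5629, 0.2042, 0.0258]
tcp_rot: [[-0.98, 0.197, 0.001], [0.197, 0.98, 0.001], [-0.001, 0.001, -1.0]]
contact_force: [-2.2, -1.0, 15.1]
finger_gap: 0.0134
finger_force: 40.0
```

Emit:
servo_tool:
  plan: [0, 0, -0.001, 0, 0, 0, -0.0014, 0, 0, 0, -0.0014, 0]

```text
time_s: 24.05
tool_pos: [0.5627, 0.2041, 0.0261]
tcp_rot: [[-0.98, 0.197, 0.0], [0.197, 0.98, 0.0], [-0.0, 0.0, -1.0]]
contact_force: [0.4, -0.5, 6.6]
finger_gap: 0.0135
finger_force: 40.0
```

Emit:
servo_tool:
  plan: [0, 0, 0, 0, 0, 0, 0, 0, 0, 0, 0, 0, 0, 0, 0, 0]
  hand: 0.45

```text
time_s: 24.45
tool_pos: [0.562, 0.204, 0.0253]
tcp_rot: [[-0.981, 0.196, -0.001], [0.196, 0.981, -0.0], [0.001, -0.0, -1.0]]
contact_force: [-0.5, -0.4, 0.3]
finger_gap: 0.0242
finger_force: 0.0
```

Emit:
servo_tool:
  plan: [0, 0, -0.01, 0, 0, 0, -0.03, 0, 0, 0, -0.06, 0, 0, 0, -0.1, 0, -0.04, 0, -0.11, 0, -0.08, 0, -0.11, 0, -0.08, 0, -0.11, 0, -0.08, 0, -0.11, 0]

```text
time_s: 25.25
tool_pos: [0.6411, 0.1876, 0.1358]
tcp_rot: [[-0.98, 0.198, -0.0], [0.198, 0.98, -0.0], [0.0, -0.0, -1.0]]
contact_force: [-0.1, 0.1, -0.4]
finger_gap: 0.0238
finger_force: 0.0
```

Run:
```python
from h import *
s=look("wrist",["mark","pointer","seat","pin_collar","pin_handle","axis","wheel_hole"]); np.savez("w9.npz",**s)
for n in("pin_collar","pin_handle"):
  for r in arm.landmark_of(n,"wrist")[:1]: print(n,r["point"],onz(s,r["point"],{"pin_collar":.0407,"pin_handle":.0667}[n]))
K,R,t=map(np.array,(s["K"],s["R"],s["t"]))
def pr(X): u=K@(R@np.array(X)+t); return np.round(u[:2]/u[2],1)
for z in(.0407,.0887): print("pin exp",z,pr([.5630,.2044,z]))
g=cv2.cvtColor(s["frame"],cv2.COLOR_RGB2GRAY)
c,r=pr([.591,.1985,.062]).astype(int); print(c,r)
for y in range(r-8,r+22,2): print(y,g[y,c-12:c+13])
```

```text
wrist mark 0.95 [282. 151.] [0.5895 0.197  0.062 ]
wrist pointer 0.91 [281. 159.] [0.5968 0.1942 0.062 ]
wrist pointer 0.46 [283. 153.] [0.5913 0.1971 0.062 ]
wrist seat 0.94 [286. 119.] [0.5646 0.2057 0.038 ]
wrist seat 0.22 [285.  68.] [0.5231 0.2129 0.038 ]
wrist pin_collar 0.85 [287. 114.] [0.5603 0.2073 0.042 ]
wrist axis 0.64 [284.  69.] [0.526  0.2118 0.062 ]
wrist axis 0.32 [284.  71.] [0.5277 0.2114 0.062 ]
wrist wheel_hole 0.66 [282. 117.] [0.5624 0.2028 0.038 ]
pin_collar [286.9, 113.5] [0.56031901 0.20728697 0.0407    ]
pin exp 0.0407 [284.4 117.2]
pin exp 0.0887 [284.5 118.2]
284 151
143 [91 84 86 88 92 84 83 81 73 73 70 73 72 73 72 71 71 73 82 81 90 90 92 98
 98]
145 [118 126 131 133 131 131 131 131 130 122  93  27  32  52 104 126 129 131
 129 130 129 129 130 130 129]
147 [117 132 130 130 131 132 131 129 130 129  99  33  32  56 112 130 127 131
 131 130 129 131 130 130 129]
149 [131 130 129 128 130 130 130 131 129 126  99  33  31  52 110 130 129 130
 129 130 128 129 131 129 130]
151 [133 132 134 133 133 135 135 136 134 130 102  31  32  55 113 134 136 136
 135 135 135 134
[... 383 characters left out ...]
  63  63  64  64  65  68  92
 109 110 110 110 111 109 109]
161 [ 63  66  64  65  63  64  66  61  64  66  80 120 137 119  81  67  64  66
  62  76 109 109 111 109 108]
163 [ 65  65  64  65  64  61  64  63  76 118 136 135 135 132 133 118  82  65
  63  69  87  89  90 107 108]
165 [ 63  65  66  64  64  63  77 120 138 135 134 133 135 135 135 131 133 116
  81  65  64  77 109 108 108]
167 [ 62  57  56  59  76 123 137 133 134 135 134 134 134 131 133 132 134 135
 133 115  64  90  90 100 107]
169 [ 45  43  41  40  41  67 111 135 133 133 134 133 132 133 133 135 136 133
 109  69  44  47  43  50  77]
171 [ 39  39  40  31  36  34  61 122 134 134 135 134 131 135 135 134 138 140
  42  48  43  44  43  45  65]
```

```bash
python3 -c "
from bench import arm
print(arm.job_done())"
```

```text
the job is handed in; nothing more can be done
None
```

The job is handed in. The engraved line stands opposite the pointer to about 0.1 mm. The pin sits against its stop, collar about 2.7 mm above the wheel's plate, after a steady push of about 15 N held for over a second. The gripper is clear of everything, and the clock was at about 26 s.

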